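Spread washed planet gears in the drip tray

ROBOT

A 7-joint arm with a two-finger parallel gripper is mounted at the origin on the work surface; the furniture and walls round the work are solid. World frame = base frame: x ahead of the robot, y to its left, z up, the work surface at z = 0. Lengths are in m, angles in rad, forces in N, time in s.
With the tool pointing down it reaches from about 0.425 to 0.875 m from the base axis. Payload 9.9 kg.
Tool frame: the origin (TCP) lies on the front face of the gripper's body, between the roots of the fingers; the fingertips stand 73 mm ahead of it and the grasp point (between the pads) lies 54 mm ahead of it; z points along the fingers, y is the line along which they close (so a half turn about z gives the same grasp; the last joint's range is limited). The gripper opens to 85 mm and grips with 20 to 120 N. Pads are 22 mm wide; open, the fingers measure 114 mm over their backs; the gripper's body (76 mm by 85 mm) begins 54 mm behind the grasp point. The pads swing forward as they close: fully open they stand 13 mm farther back than shut.
Start: joints at [-1.396, 0.576, 0.025, 1.437, -0.015, 1.129, -0.057], TCP at [0.173, 0.653, 0.304] pointing down, gripper open.
Joint ranges: [-2.76, 2.76], [-0.34, 2.15], [-1.52, 1.57], [0.19, 2.46], [-1.09, 4.23], [0.17, 1.99], [-2.82, 2.82]. Speed limits (rad/s): [2.22, 2.22, 3.01, 3.01, 3.14, 3.14, 3.14].

INTERFACE

Orientations are given as a 3x3 rotation matrix whose columns are the frame's x, y, z axes.
In Python, from rig import readout, cams, order, search_frame, mark_of gives the robot as it stands.
- The arm moves only by the tool play_rows, never from a script. Its arguments are lists of equal length, an entry for each row: "delta_pos": the shift along the tool's x, y, z in mm, a list of three; "rot": the turn, a rotation vector about the tool's x, y, z in rad, a list of three. In form: {"delta_pos": [[x, y, z], ...], "rot": [[rx, ry, rz], ...]}. A call has exactly 5 rows; each row is the pose to reach, as a shift and turn from the pose commanded when the call began, along the tool's axes at that moment; what a row does not reach only later rows make up. A row lasts 1/10 s, in which the tool goes at most 50 mm and 8.59 degrees, less where a joint would pass 70% of its speed; a pose out of reach is approached as far as the arm can. A call with a gripper value outside its range is refused whole. "fingers" is the opening, from -1 (shut) to 1 (fully open), set as the call begins (left out, the last holds). The fingers move at their own pace and stop on an object; "force" is the grip in N (left out, the last holds). Time passes only in rows, so rows that repeat a pose let the fingers close, or fill a call up. It gives the time, the measured TCP pose, the force, the opening and the grip force at its end, in the units of the state.
- readout.observe(): the state, without advancing time (a new reading comes with each control period).
- cams.read_camera(name): name is "side" or "top"; returns (picture, depth): 400x640x3 uint8, red, green, blue; 400x640 float32, m along the optical axis (not along the pixel's ray), 0 where there is no reading.
- cams.camera_info(name): a dict with "fovy" (degrees; the focal length in pixels is half the picture's height over the tangent of half this angle, whatever the lens; pixels are square), "cx", "cy" (the principal point, pixels), "R" (3x3) and "t" (3): a world point X has camera coordinates R X + t. Camera axes: x right, y down, z forward; pixel columns grow to the right and rows downward; lengths in m; the calibration is good to about 2 mm. A picture is of the moment at which its call begins. camera_info takes no time and is no camera call.
- order.finish_job(): hands the job in; it is judged then, once.
Trained networks look in the newest picture that a camera, given by its name, has taken for a name from the list of things; names that differ only in an ending like _2 or _b are one class to them, and where a whole thing is asked for, a point or a joint stands for the part that bears it (a point fixed in the world has none). Each returns a list of dicts, best first, with "conf" (0 to 1); they miss things now and then, are a little off and sometimes report something else, mostly with a low value. They report only what shows in the picture. A call takes as long as a camera call. They do not tell look-alikes from the thing itself.
- search_frame(label, camera): "bbox" ([centre column, centre row, width, height] in pixels, round what is visible of it).
- mark_of(label, camera): "point" ([column, row] in pixels: a listed point, or the origin of a listed thing).
The state is a dict: "t": time; "q": joint angles; "joint_velocities": joint speeds; "joint_torque": joint torques, N m; "tcp_pos": TCP position; "ee_rot": TCP orientation; "contact_force": force on the tool from outside, world axes, zero at the start; "torque": the same for the moment, N m; "finger_gap": opening from 0.0 (shut) to 1.0 (fully open); "gripper_force": force on a finger pad.
Only numpy, scipy, OpenCV 4.12 (cv2) and the standard library are available. Lean on these libraries where they do the work, as an engineer would, in place of code of your own. Each camera call takes 0.05 s, during which the arm holds its last target. There are 200 camera calls.

TASK

The three small planet gears were tipped out of the wash into a heap in the drip tray and will not dry like that. Spread them into an even single layer along the tray: each lying flat on the tray floor, one about the middle of each third of the tray's length (anywhere across its width), and let go.

Things in the scene. Friction and masses are not known exactly. Their poses are not given: they have to be found in the camera images.
- drip_tray: Shallow drip tray, fixed: aluminium rim, black floor, wire handle at each short end. Inside 270 x 170 mm, walls 3 mm thick; rim 18 mm, floor 8 mm above the bench. Two thin grey lines across the floor at y = -45 and +45 mm part its length into thirds, whose middles are at y = -90, 0, +90 mm. Origin: centre of the underside, on the bench; y along the length, x across, z up.
- gear_1_center (a point): Centre of a loose steel planet gear, a round toothed disc 26 mm in diameter, 16 mm thick, about 60 g; z is its axis, upright while flat. At the start it lies at the bottom of the heap. The three are alike; at the start the lower two lie flat on the tray floor, centres 27.5 mm apart (1.5 mm gap) and 16 mm above the bench, the top one's centre 32 mm above the bench.
- gear_2_center (a point): Centre of a loose steel planet gear, a round toothed disc 26 mm in diameter, 16 mm thick, about 60 g; z is its axis, upright while flat. At the start it lies at the bottom of the heap beside the first. The three are alike; at the start the lower two lie flat on the tray floor, centres 27.5 mm apart (1.5 mm gap) and 16 mm above the bench, the top one's centre 32 mm above the bench.
- gear_3_center (a point): Centre of a loose steel planet gear, a round toothed disc 26 mm in diameter, 16 mm thick, about 60 g; z is its axis, upright while flat. At the start it lies on top of the other two, bridging them. The three are alike; at the start the lower two lie flat on the tray floor, centres 27.5 mm apart (1.5 mm gap) and 16 mm above the bench, the top one's centre 32 mm above the bench.
Not all that is in view belongs to the job. Leave any green or orange look-alike of the part that bears gear_3_center alone.

How it is judged:
At the end, for the whole second after the job is handed in: All three small gears lie at rest inside the tray, flat on its floor (within 10 degrees, either face up), one in each third of the tray's length, each centre within 25 mm, measured along the tray, of the middle of its third (z of gear_1_center in the frame of drip_tray between 0.012 and 0.02 m and x of gear_1_center in the frame of drip_tray between -0.085 and 0.085 m and (angle between gear_1_center's own z axis and vertical below 0.175 rad or angle between gear_1_center's own z axis and vertical above 2.967 rad) and linear speed of each of gear_1, gear_2, gear_3 below 0.02 m/s and z of gear_2_center in the frame of drip_tray between 0.012 and 0.02 m and x of gear_2_center in the frame of drip_tray between -0.085 and 0.085 m and (angle between gear_2_center's own z axis and vertical below 0.175 rad or angle between gear_2_center's own z axis and vertical above 2.967 rad) and z of gear_3_center in the frame of drip_tray between 0.012 and 0.02 m and x of gear_3_center in the frame of drip_tray between -0.085 and 0.085 m and (angle between gear_3_center's own z axis and vertical below 0.175 rad or angle between gear_3_center's own z axis and vertical above 2.967 rad) and ((y of gear_1_center in the frame of drip_tray between -0.115 and -0.065 m and y of gear_2_center in the frame of drip_tray between -0.025 and 0.025 m and y of gear_3_center in the frame of drip_tray between 0.065 and 0.115 m) or (y of gear_1_center in the frame of drip_tray between -0.115 and -0.065 m and y of gear_3_center in the frame of drip_tray between -0.025 and 0.025 m and y of gear_2_center in the frame of drip_tray between 0.065 and 0.115 m) or (y of gear_2_center in the frame of drip_tray between -0.115 and -0.065 m and y of gear_1_center in the frame of drip_tray between -0.025 and 0.025 m and y of gear_3_center in the frame of drip_tray between 0.065 and 0.115 m) or (y of gear_2_center in the frame of drip_tray between -0.115 and -0.065 m and y of gear_3_center in the frame of drip_tray between -0.025 and 0.025 m and y of gear_1_center in the frame of drip_tray between 0.065 and 0.115 m) or (y of gear_3_center in the frame of drip_tray between -0.115 and -0.065 m and y of gear_1_center in the frame of drip_tray between -0.025 and 0.025 m and y of gear_2_center in the frame of drip_tray between 0.065 and 0.115 m) or (y of gear_3_center in the frame of drip_tray between -0.115 and -0.065 m and y of gear_2_center in the frame of drip_tray between -0.025 and 0.025 m and y of gear_1_center in the frame of drip_tray between 0.065 and 0.115 m))); the robot touches nothing.
It also fails if it takes over 69 s, if anything falls off the work surface, if the arm or the gripper's body presses on something with over 40 N, if the wrist force passes 120 N, or if a joint passes its speed limit or range.

## Working session

There is one attempt and no reset: what is moved stays moved. The work goes in short steps, Python scripts to look and compute and a tool call to move; the robot and the scene stay as the last step left them, time stands still between calls to the robot, and variables do not carry over. Pictures are saved under pics/ and viewed, at most 10 in all, crops included, and the job is handed in when it is done.

Besides the shell and the picture viewer there is one more tool, called after ">>>" by a JSON object that holds its "name" and its "arguments". play_rows: Moves the arm, as the interface text tells. Its arguments: {"type":"object","properties":{"delta_pos":{"type":"array","items":{"type":"array","items":{"type":"number"}}},"rot":{"type":"array","items":{"type":"array","items":{"type":"number"}}},"fingers":{"type":"number"},"force":{"type":"number"}},"required":["delta_pos","rot"]}

```bash
mkdir -p pics
cat > h.py <<'E'
import numpy as np, cv2
from rig import readout, cams, order, search_frame, mark_of
def K(n):
    c=cams.camera_info(n); return 200/np.tan(np.radians(c["fovy"])/2),c["cx"],c["cy"],np.array(c["R"]),np.array(c["t"])
def at_z(n,u,v,z):
    f,cx,cy,R,t=K(n); d=R.T@np.array([(u-cx)/f,(v-cy)/f,1]); o=-R.T@t
    return o+d*(z-o[2])/d[2]
def cloud(n,D):
    f,cx,cy,R,t=K(n); v,u=np.mgrid[:400,:640]
    P=np.stack([(u-cx)/f*D,(v-cy)/f*D,D],-1)
    return (P-t)@R
E
python3 - <<'E'
from h import *
a,D=cams.read_camera("top"); b,_=cams.read_camera("side")
cv2.imwrite("pics/t.png",a[...,::-1]); cv2.imwrite("pics/s.png",b[...,::-1])
for l in ["drip_tray","gear_1_center"]:
  for c in ["top","side"]:
    print(l,c,[(np.round(m["point"]),round(m["conf"],2)) for m in mark_of(l,c)],[(np.round(m["bbox"]),round(m["conf"],2)) for m in search_frame(l,c)])
print(cams.camera_info("top"))
s=readout.observe(); print(s["t"],s["tcp_pos"],s["ee_rot"],s["finger_gap"])
E
```

```text
drip_tray top [(array([310., 168.]), 0.62)] [(array([311., 167., 162., 119.]), 0.91)]
drip_tray side [(array([352., 222.]), 0.79)] [(array([359., 230., 126., 100.]), 0.63)]
gear_1_center top [(array([322., 172.]), 0.49)] [(array([322., 173.,   8.,   8.]), 0.56)]
gear_1_center side [(array([347., 222.]), 0.39)] [(array([348., 222.,   9.,  12.]), 0.56)]
{'fovy': 44.151316459376126, 'cx': 318.6337887739315, 'cy': 203.5672458792659, 'R': array([[ 0.01603172, -0.99982488,  0.00965339],
       [-0.99736425, -0.01667406, -0.07061538],
       [ 0.07076397, -0.00849586, -0.99745691]]), 't': array([-0.10409771,  0.48574825,  0.94842944])}
0.5 [0.17275824 0.65251425 0.30387734] [[-9.66695044e-01  2.55931029e-01  1.28216363e-05]
 [ 2.55931029e-01  9.66695044e-01 -3.47052379e-05]
 [-2.12767596e-05 -3.02679269e-05 -9.99999999e-01]] 1.0001791435423937
```

View pics/t.png

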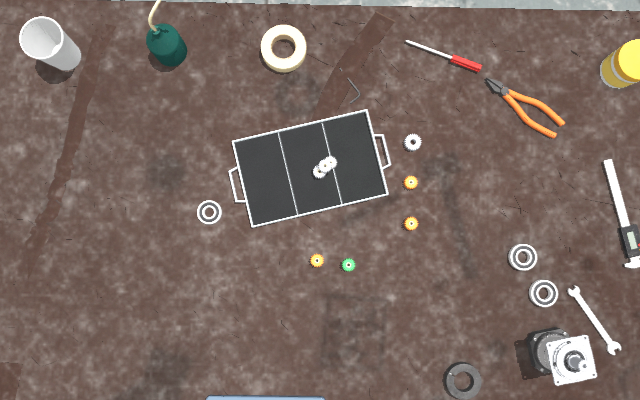

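View pics/s.png

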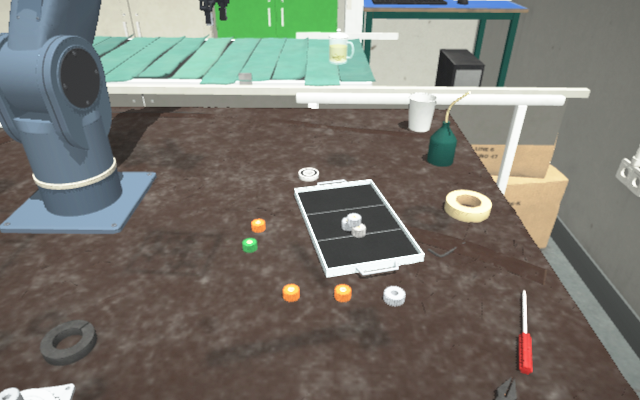

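The top view shows the tray centred near (310,168) and the heap at about (320,172), (326,166) and (331,162). Things that could be mistaken for the gears are the white/steel ring gear (413,142), the orange ones (411,182), (411,223) and (317,260), and the green one (348,265). By the description, the three in the tray are the ones I want. I'll check them in a close crop.

Run:
```python
from h import *
a,D=cams.read_camera("top")
x0,y0=298,142
cv2.imwrite("pics/c.png",cv2.resize(a[y0:y0+45,x0:x0+60,::-1],None,fx=13,fy=13,interpolation=cv2.INTER_CUBIC))
P=cloud("top",D)
g=a.astype(int)
# tray floor quad by dark pixels -> minAreaRect
m=((g.max(2)<60)).astype(np.uint8); m[:100]=0;m[235:]=0;m[:,:225]=0;m[:,395:]=0
W=P[m>0]
n,l,st,_=cv2.connectedComponentsWithStats(cv2.morphologyEx(m,cv2.MORPH_CLOSE,np.ones((5,5))))
i=1+np.argmax(st[1:,4]); vs,us=np.nonzero(l==i)
Q=np.array([at_z("top",u,v,.008)[:2] for u,v in zip(us,vs)]).astype(np.float32)
print(st[i],cv2.minAreaRect(Q), np.median(P[l==i][:,2]))
np.set_printoptions(linewidth=200)
print((P[158:180,312:340,2]*1000).round().astype(int))
for p in [(320,172),(326,166),(331,162)]: print(at_z("top",*p,.024),at_z("top",*p,.04))
```

```text
[364 113  17  64  70] ((0.6084182858467102, -0.20084378123283386), (0.13092799484729767, 0.0024421715643256903), 14.409158706665039) 0.007791507932171248
[[  8   6   8   9   6   9  10   6  10   7   4   5   9   9  26  27  21  25  24  24  27  22  24   7   7   9   7   5]
 [  7  10  10  10  10  10   7  10   6   8  10  38   9  40  22  26  27  22  24  21  24  23  23  28   9   9   8   8]
 [ 10   9   8   7   4   6   9   8   9  39  10  39  38  41  38  22  37  26  26  26  24  24  26  11  10   9   6   7]
 [ 10   7  10   8   8   8   7   8  42  41  40  38  43  40  39  42  38  42  14  25  22  24  24  25  20   9   8   9]
 [  8   9   5   7   9   6   5   9  39  36  42  38  42  40  39  41  40  39   4  11  23  24  23  25  26   7   8  10]
 [  8   8  10   4   7   8   6  39  38  41  42  41  39  39  39  42  38  38  41  23  22  25  25  21  15   8  11   7]
 [  8   4   8   9   7  11  39  44  38  41  37  42  36  36  40  40  39  42  39  23  24  24  23  22  25   8   9   6]
 [ 10   8  12   9   7   9  34  38  39  39  39  37  23  25  32  39  38  39  41  36  25  25  23  11  10  11   6   8]
 [  9   8   8  23   7  25 
[... 1109 characters left out ...]
9   7   9  10]
 [  6   8   8  19  15  26  26  23  23  25  14  21   9   9   8  10  10   7   7   8  11   5   7   8   6   7   8  10]
 [  7   8   8   8  23   9  25  17  23  21   5  11   6   8  10   7   7  11   9   8   9  10   7   9   8   7   7   8]
 [ 11   6   8   5   7   8  15   8  15   6  10   6   6   6   9   7   8   9   9   7   5   6   6   9   8  11   7   6]
 [  7  10 981  11   6   7   8   7  11  10   7  10   7   9  10   9   4   8   9   7   7  10   8  11   9   6   9   6]]
[ 0.5488484 -0.0977553  0.024    ] [ 0.54667858 -0.09759096  0.04      ]
[ 0.5608759  -0.10930951  0.024     ] [ 0.55850506 -0.10895206  0.04      ]
[ 0.56894176 -0.11898358  0.024     ] [ 0.56643611 -0.11846444  0.04      ]
```

View pics/c.png

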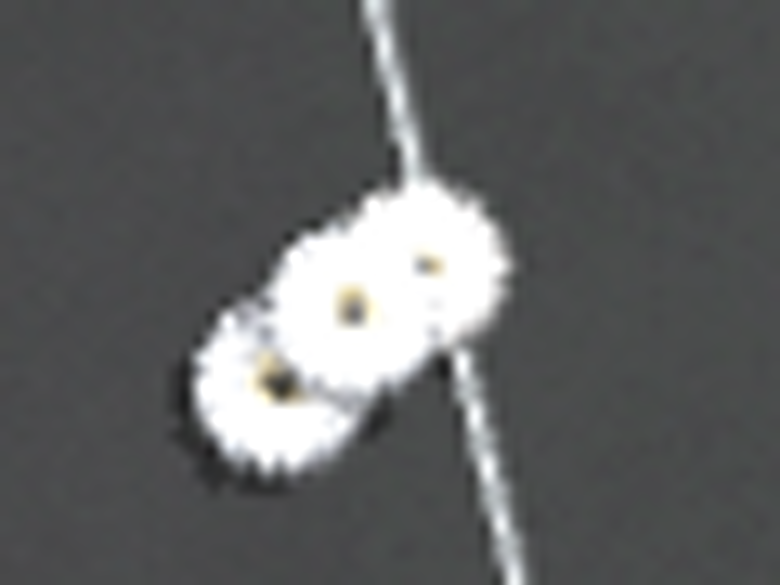

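The crop shows the top gear over the other two. Its hole is at crop (353,307), and the lower gears are at (278,383) and (428,262). All three are steel, so these are the right gears. Next I'll fit the tray and gear centres precisely.

```bash
cat >> h.py <<'E'
def tray(a):
    g=a.astype(int); m=((np.ptp(g,axis=2)<14)&(g.max(2)<125)).astype(np.uint8)
    M=np.zeros_like(m); M[105:232,228:392]=1; m*=M
    m=cv2.morphologyEx(m,cv2.MORPH_OPEN,np.ones((3,3)))
    n,l,st,_=cv2.connectedComponentsWithStats(cv2.morphologyEx(m,cv2.MORPH_CLOSE,np.ones((7,7))))
    i=1+np.argmax(st[1:,4]); vs,us=np.nonzero(l==i)
    Q=np.array([at_z("top",u,v,.008)[:2] for u,v in zip(us,vs)]).astype(np.float32)
    return cv2.minAreaRect(Q)
def gears(a,D,zlo,zhi,ztop):
    "discs with top face at ztop: centroid of connected blobs, world xy of bright centre"
    P=cloud("top",cv2.medianBlur(D,3)); m=((P[...,2]>zlo)&(P[...,2]<zhi)&(a.min(2)>130)).astype(np.uint8)
    M=np.zeros_like(m); M[115:220,240:382]=1; m=cv2.morphologyEx(m*M,cv2.MORPH_OPEN,np.ones((3,3)))
    n,l,st,c=cv2.connectedComponentsWithStats(m)
    return [(at_z("top",*c[i],ztop)[:2].round(4),c[i].round(1),st[i,4]) for i in range(1,n) if st[i,4]>25]
E
python3 - <<'E'
from h import *
a,D=cams.read_camera("top")
print(tray(a))
print(gears(a,D,.033,.05,.04)); print(gears(a,D,.016,.05,.024))
for p in [(318.9,170.9),(330.4,161.7)]: print(at_z("top",*p,.024))
for p in [(324.7,165.1)]: print(at_z("top",*p,.04))
for p in [(233,142),(368,110),(388,194),(252,227)]: print(at_z("top",*p,.018))
E
```

```text
Traceback (most recent call last):
  File "h.py", line 18, in tray
    Q=np.array([at_z("top",u,v,.008)[:2] for u,v in zip(us,vs)]).astype(np.float32)
                ~~~~^^^^^^^^^^^^^^^^
  File "h.py", line 6, in at_z
    f,cx,cy,R,t=K(n); d=R.T@np.array([(u-cx)/f,(v-cy)/f,1]); o=-R.T@t
                ~^^^
  File "h.py", line 4, in K
    c=cams.camera_info(n); return 200/np.tan(np.radians(c["fovy"])/2),c["cx"],c["cy"],np.array(c["R"]),np.array(c["t"])
ValueError: time passes only in moves, steps and waits
```

```bash
sed -i 's/^def K(n):/import functools\n@functools.lru_cache\ndef K(n):/' h.py
python3 - <<'E'
from h import *
a,D=cams.read_camera("top")
print(tray(a))
print(gears(a,D,.033,.05,.04)); print(gears(a,D,.016,.05,.024))
for p in [(318.9,170.9),(330.4,161.7)]: print(at_z("top",*p,.024))
for p in [(324.7,165.1)]: print(at_z("top",*p,.04))
for p in [(233,142),(368,110),(388,194),(252,227)]: print(at_z("top",*p,.018))
print(readout.observe()["t"])
E
```

```text
((0.5596796274185181, -0.07709206640720367), (0.16898080706596375, 0.2694363296031952), 14.488373756408691)
[(array([ 0.5594, -0.1066]), array([324.8, 165.5]), np.int32(126))]
[(array([ 0.5598, -0.1059]), array([324.3, 166.5]), np.int32(286))]
[ 0.55097698 -0.09557021  0.024     ]
[ 0.56951362 -0.1177999   0.024     ]
[ 0.56020703 -0.10642389  0.04      ]
[0.6062732  0.07472503 0.018     ]
[ 0.6753675  -0.19122273  0.018     ]
[ 0.50847442 -0.23203379  0.018     ]
[0.43940696 0.03301662 0.018     ]
0.65
```

Tray fit: centre (0.5597, -0.0771), yaw 14.5°, and the size matches. In tray y, gear A is at about -16 mm, which is already good. The top gear is at -28 mm and will go to +90. Gear B is at -42 mm and will go to -90. I'll close the jaws perpendicular to line AB (tool y at 39.8°).

>>> {"name": "play_rows", "arguments": {"delta_pos": [[-28.4,-31.7,0],[-56.8,-63.4,0],[-85.2,-95.1,0],[-113.6,-126.8,0],[-142,-158.6,0]], "rot": [[0,0,0],[0,0,0],[0,0,0],[0,0,0],[0,0,0]], "fingers": 0, "force": 30}}

```text
t: 1.15
tcp_pos: [0.27, 0.4613, 0.3041]
ee_rot: [[-0.967, 0.256, 0.0], [0.256, 0.967, 0.0], [-0.0, 0.0, -1.0]]
contact_force: [1.1, 0.7, 0.9]
finger_gap: 0.498
gripper_force: 0.0
```

>>> {"name": "play_rows", "arguments": {"delta_pos": [[-28.4,-31.7,0],[-56.8,-63.4,0],[-85.2,-95.1,0],[-113.6,-126.8,0],[-142,-158.6,0]], "rot": [[0,0,0],[0,0,0],[0,0,0],[0,0,0],[0,0,0]]}}

```text
t: 1.65
tcp_pos: [0.3667, 0.2717, 0.3042]
ee_rot: [[-0.967, 0.256, 0.001], [0.256, 0.967, 0.001], [-0.0, 0.001, -1.0]]
contact_force: [0.8, 0.5, -0.3]
finger_gap: 0.502
gripper_force: 0.0
```

>>> {"name": "play_rows", "arguments": {"delta_pos": [[-28.4,-31.7,0],[-56.8,-63.4,0],[-85.2,-95.1,0],[-113.6,-126.8,0],[-142,-158.6,0]], "rot": [[0,0,0],[0,0,0],[0,0,0],[0,0,0],[0,0,0]]}}

```text
t: 2.15
tcp_pos: [0.4634, 0.082, 0.3043]
ee_rot: [[-0.967, 0.256, 0.001], [0.256, 0.967, 0.0], [-0.001, 0.001, -1.0]]
contact_force: [1.1, 0.3, 0.7]
finger_gap: 0.499
gripper_force: 0.0
```

>>> {"name": "play_rows", "arguments": {"delta_pos": [[-28.4,-31.7,20],[-56.8,-63.4,40],[-85.2,-95.1,60],[-113.6,-126.8,80],[-142,-158.6,100]], "rot": [[0,0,0.124],[0,0,0.247],[0,0,0.371],[0,0,0.494],[0,0,0.618]]}}

```text
t: 2.65
tcp_pos: [0.5603, -0.1077, 0.2033]
ee_rot: [[-0.636, 0.772, 0.001], [0.772, 0.636, -0.0], [-0.001, 0.001, -1.0]]
contact_force: [1.0, 1.0, 0.5]
finger_gap: 0.5
gripper_force: 0.0
```

>>> {"name": "play_rows", "arguments": {"delta_pos": [[0.5,0.5,35],[1,0.5,65],[1,0.5,90],[1,0.5,104],[1,0.5,105]], "rot": [[0,0,0],[0,0,0],[0,0,0],[0,0,0],[0,0,0]]}}

```text
t: 3.15
tcp_pos: [0.5586, -0.1049, 0.0975]
ee_rot: [[-0.64, 0.769, -0.002], [0.769, 0.64, 0.0], [0.002, -0.002, -1.0]]
contact_force: [-0.2, -0.5, 1.2]
finger_gap: 0.499
gripper_force: 0.0
```

>>> {"name": "play_rows", "arguments": {"delta_pos": [[0,0,0],[0,0,0],[0,0,0],[0,0,0],[0,0,0]], "rot": [[0,0,0],[0,0,0],[0,0,0],[0,0,0],[0,0,0]], "fingers": -1, "force": 30}}

```text
t: 3.65
tcp_pos: [0.5597, -0.105, 0.0998]
ee_rot: [[-0.64, 0.769, 0.002], [0.769, 0.64, -0.0], [-0.001, 0.001, -1.0]]
contact_force: [-1.3, 1.4, 7.8]
finger_gap: 0.291
gripper_force: 30.2
```

>>> {"name": "play_rows", "arguments": {"delta_pos": [[0,0,-5],[0,0,-15],[0,0,-30],[0,0,-40],[0,0,-40]], "rot": [[0,0,0],[0,0,0],[0,0,0],[0,0,0],[0,0,0]]}}

```text
t: 4.15
tcp_pos: [0.56, -0.1052, 0.1406]
ee_rot: [[-0.64, 0.769, 0.003], [0.769, 0.64, -0.0], [-0.002, 0.002, -1.0]]
contact_force: [0.7, 0.2, -0.8]
finger_gap: 0.288
gripper_force: 29.6
```

>>> {"name": "play_rows", "arguments": {"delta_pos": [[20,11,0],[45,25,0],[75,41,0],[95,52,0],[103,56,0]], "rot": [[0,0,0],[0,0,0],[0,0,0],[0,0,0],[0,0,0]]}}

```text
t: 4.65
tcp_pos: [0.5357, 0.0128, 0.1384]
ee_rot: [[-0.642, 0.767, -0.001], [0.767, 0.642, 0.001], [0.002, -0.0, -1.0]]
contact_force: [-0.8, 0.5, -0.5]
finger_gap: 0.291
gripper_force: 29.6
```

>>> {"name": "play_rows", "arguments": {"delta_pos": [[0,0,15],[0,0,30],[0,0,42],[0,0,50],[0,0,54]], "rot": [[0,0,0],[0,0,0],[0,0,0],[0,0,0],[0,0,0]]}}

```text
t: 5.15
tcp_pos: [0.5362, 0.0094, 0.0841]
ee_rot: [[-0.639, 0.769, -0.001], [0.769, 0.639, -0.0], [0.0, -0.001, -1.0]]
contact_force: [-0.5, 0.6, -0.9]
finger_gap: 0.289
gripper_force: 29.6
```

>>> {"name": "play_rows", "arguments": {"delta_pos": [[0,0,0],[0,0,0],[0,0,0],[0,0,0],[0,0,0]], "rot": [[0,0,0],[0,0,0],[0,0,0],[0,0,0],[0,0,0]]}}

```text
t: 5.65
tcp_pos: [0.5365, 0.01, 0.0851]
ee_rot: [[-0.64, 0.769, 0.0], [0.769, 0.64, 0.0], [-0.0, 0.0, -1.0]]
contact_force: [0.2, 0.1, -0.4]
finger_gap: 0.29
gripper_force: 29.6
```

>>> {"name": "play_rows", "arguments": {"delta_pos": [[0,0,0.5],[0,0,1],[0,0,1.5],[0,0,1.5],[0,0,1.5]], "rot": [[0,0,0],[0,0,0],[0,0,0],[0,0,0],[0,0,0]]}}

```text
t: 6.15
tcp_pos: [0.5364, 0.01, 0.0839]
ee_rot: [[-0.64, 0.769, 0.0], [0.769, 0.64, 0.0], [0.0, 0.0, -1.0]]
contact_force: [-2.1, 0.7, 8.4]
finger_gap: 0.289
gripper_force: 30.3
```

>>> {"name": "play_rows", "arguments": {"delta_pos": [[0,0,0],[0,0,0],[0,0,0],[0,0,0],[0,0,0]], "rot": [[0,0,0],[0,0,0],[0,0,0],[0,0,0],[0,0,0]], "fingers": 0}}

```text
t: 6.65
tcp_pos: [0.5364, 0.0099, 0.0833]
ee_rot: [[-0.64, 0.769, -0.0], [0.769, 0.64, -0.0], [0.0, -0.0, -1.0]]
contact_force: [0.0, -0.2, 0.1]
finger_gap: 0.496
gripper_force: 0.0
```

>>> {"name": "play_rows", "arguments": {"delta_pos": [[0,0,-10],[0,0,-30],[0,0,-60],[0,0,-90],[0,0,-110]], "rot": [[0,0,0],[0,0,0],[0,0,0],[0,0,0],[0,0,0]]}}

```text
t: 7.15
tcp_pos: [0.5367, 0.0098, 0.196]
ee_rot: [[-0.639, 0.769, 0.002], [0.769, 0.639, 0.0], [-0.001, 0.002, -1.0]]
contact_force: [-0.7, 0.0, 0.2]
finger_gap: 0.502
gripper_force: 0.0
```

>>> {"name": "play_rows", "arguments": {"delta_pos": [[0,40,-40],[0,80,-80],[0,115,-90],[0,130,-90],[0,130,-90]], "rot": [[0,0,0],[0,0,0],[0,0,0],[0,0,0],[0,0,0]]}}

```text
t: 7.65
tcp_pos: [0.6374, 0.0955, 0.2841]
ee_rot: [[-0.642, 0.767, 0.002], [0.767, 0.642, 0.001], [-0.0, 0.002, -1.0]]
contact_force: [-0.4, 0.2, -0.1]
finger_gap: 0.5
gripper_force: 0.0
```

```bash
cat > look.py <<'E'
from h import *
import sys
a,D=cams.read_camera("top")
c,ang=np.array([.5597,-.0771]),np.radians(14.49)
ex=np.array([np.cos(ang),np.sin(ang)]); ey=np.array([-ex[1],ex[0]])
for w,p,n in gears(a,D,.016,.035,.024): print(w,p,n,"tray mm",np.round(1000*np.array([ex@(w-c),ey@(w-c)]),1))
s=readout.observe(); print(s["t"],s["tcp_pos"],s["ee_rot"].round(3).tolist() if hasattr(s["ee_rot"],"round") else s["ee_rot"])
cv2.imwrite(sys.argv[1],cv2.resize(a[100:235,225:400,::-1],None,fx=4,fy=4,interpolation=cv2.INTER_CUBIC))
E
python3 look.py pics/d.png
```

```text
[ 0.56   -0.1066] [324.6 166.4] 228 tray mm [ -7.1 -28.6]
[0.5368 0.0086] [265.4 177.2] 117 tray mm [-0.7 88.7]
7.7 [0.63613664 0.09360111 0.28352207] [[-0.64, 0.768, -0.0], [0.768, 0.64, -0.0], [-0.0, -0.0, -1.0]]
```

View pics/d.png

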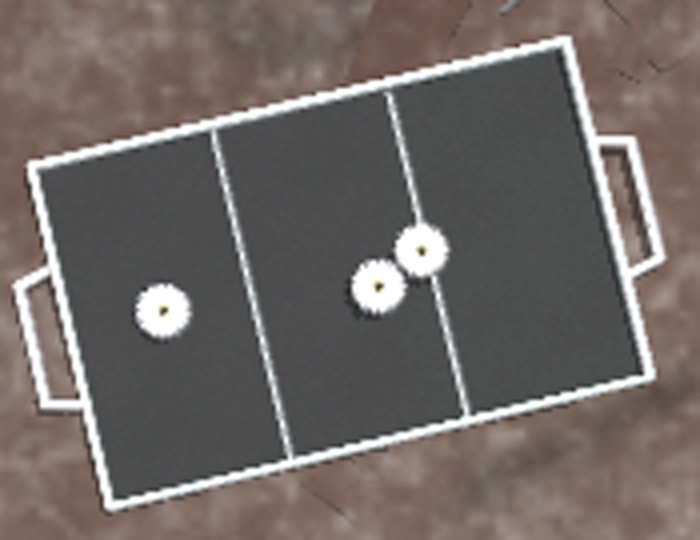

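Gear 3 is flat at crop (163,310), tray y +88.7 mm. The lower two are undisturbed at (379,287) and (421,251), so I'll take the right-hand one (B) next.

>>> {"name": "play_rows", "arguments": {"delta_pos": [[-22,-34,20],[-46,-72,50],[-71,-111,80],[-97,-152,110],[-119,-186,120]], "rot": [[0,0,0],[0,0,0],[0,0,0],[0,0,0],[0,0,0]]}}

```text
t: 8.2
tcp_pos: [0.5686, -0.1121, 0.1642]
ee_rot: [[-0.639, 0.769, -0.003], [0.769, 0.639, 0.0], [0.002, -0.002, -1.0]]
contact_force: [0.8, 0.2, -0.3]
finger_gap: 0.499
gripper_force: 0.0
```

>>> {"name": "play_rows", "arguments": {"delta_pos": [[0,0,0],[0,0,10],[0,0,20],[0,0,30],[0,0,35]], "rot": [[0,0,0],[0,0,0],[0,0,0],[0,0,0],[0,0,0]]}}

```text
t: 8.7
tcp_pos: [0.5713, -0.1092, 0.1295]
ee_rot: [[-0.641, 0.767, -0.001], [0.767, 0.641, 0.001], [0.001, -0.001, -1.0]]
contact_force: [0.2, 0.7, -0.4]
finger_gap: 0.503
gripper_force: 0.0
```

>>> {"name": "play_rows", "arguments": {"delta_pos": [[-6,-6.5,0],[-6,-6.5,0],[-6,-6.5,0],[-6,-6.5,10],[-6,-6.5,15]], "rot": [[0,0,0],[0,0,0],[0,0,0],[0,0,0],[0,0,0]]}}

```text
t: 9.2
tcp_pos: [0.5703, -0.1191, 0.1151]
ee_rot: [[-0.64, 0.768, -0.0], [0.768, 0.64, 0.0], [0.0, 0.0, -1.0]]
contact_force: [0.1, -0.6, -0.3]
finger_gap: 0.501
gripper_force: 0.0
```

>>> {"name": "play_rows", "arguments": {"delta_pos": [[0,0,7],[0,0,14],[0,0,20],[0,0,25],[0,0,26]], "rot": [[0,0,0],[0,0,0],[0,0,0],[0,0,0],[0,0,0]]}}

```text
t: 9.7
tcp_pos: [0.5701, -0.1193, 0.089]
ee_rot: [[-0.64, 0.769, -0.001], [0.769, 0.64, 0.0], [0.001, -0.001, -1.0]]
contact_force: [-0.1, -0.0, 0.1]
finger_gap: 0.5
gripper_force: 0.0
```

>>> {"name": "play_rows", "arguments": {"delta_pos": [[0,0,0],[0,0,0],[0,0,0],[0,0,0],[0,0,0]], "rot": [[0,0,0],[0,0,0],[0,0,0],[0,0,0],[0,0,0]], "fingers": -1, "force": 30}}

```text
t: 10.2
tcp_pos: [0.5705, -0.1194, 0.0899]
ee_rot: [[-0.64, 0.769, 0.0], [0.769, 0.64, -0.0], [-0.0, 0.0, -1.0]]
contact_force: [-0.4, 0.1, -0.2]
finger_gap: 0.281
gripper_force: 29.5
```

>>> {"name": "play_rows", "arguments": {"delta_pos": [[0,0,-8],[0,0,-20],[-15,-7,-25],[-30,-14,-25],[-44,-21,-25]], "rot": [[0,0,0],[0,0,0],[0,0,0],[0,0,0],[0,0,0]]}}

```text
t: 10.7
tcp_pos: [0.5829, -0.1689, 0.1153]
ee_rot: [[-0.639, 0.769, 0.001], [0.769, 0.639, -0.001], [-0.001, 0.0, -1.0]]
contact_force: [0.4, 0.9, -0.3]
finger_gap: 0.285
gripper_force: 29.5
```

>>> {"name": "play_rows", "arguments": {"delta_pos": [[0,0,0],[0,0,8],[0,0,15],[0,0,20],[0,0,23]], "rot": [[0,0,0],[0,0,0],[0,0,0],[0,0,0],[0,0,0]]}}

```text
t: 11.2
tcp_pos: [0.582, -0.1659, 0.0907]
ee_rot: [[-0.64, 0.768, -0.001], [0.768, 0.64, 0.001], [0.001, -0.001, -1.0]]
contact_force: [-0.6, 0.5, -0.7]
finger_gap: 0.283
gripper_force: 29.5
```

>>> {"name": "play_rows", "arguments": {"delta_pos": [[0,0,0.5],[0,0,1],[0,0,1],[0,0,1],[0,0,1]], "rot": [[0,0,0],[0,0,0],[0,0,0],[0,0,0],[0,0,0]]}}

```text
t: 11.7
tcp_pos: [0.5825, -0.1666, 0.091]
ee_rot: [[-0.64, 0.769, 0.0], [0.769, 0.64, -0.0], [-0.0, 0.0, -1.0]]
contact_force: [-0.1, 0.6, -0.3]
finger_gap: 0.284
gripper_force: 29.5
```

>>> {"name": "play_rows", "arguments": {"delta_pos": [[0,0,0.5],[0,0,1],[0,0,1],[0,0,1.3],[0,0,1.3]], "rot": [[0,0,0],[0,0,0],[0,0,0],[0,0,0],[0,0,0]]}}

```text
t: 12.2
tcp_pos: [0.5825, -0.1667, 0.0899]
ee_rot: [[-0.64, 0.769, 0.0], [0.769, 0.64, 0.0], [-0.0, 0.0, -1.0]]
contact_force: [-0.8, -0.1, 5.2]
finger_gap: 0.29
gripper_force: 30.1
```

>>> {"name": "play_rows", "arguments": {"delta_pos": [[0,0,0],[0,0,0],[0,0,0],[0,0,0],[0,0,0]], "rot": [[0,0,0],[0,0,0],[0,0,0],[0,0,0],[0,0,0]], "fingers": 0}}

```text
t: 12.7
tcp_pos: [0.5824, -0.1666, 0.0894]
ee_rot: [[-0.64, 0.769, -0.0], [0.769, 0.64, 0.0], [0.0, -0.0, -1.0]]
contact_force: [-0.5, -0.2, 0.3]
finger_gap: 0.499
gripper_force: 0.0
```

>>> {"name": "play_rows", "arguments": {"delta_pos": [[0,0,-10],[0,0,-30],[0,0,-60],[0,0,-90],[0,0,-110]], "rot": [[0,0,0],[0,0,0],[0,0,0],[0,0,0],[0,0,0]]}}

```text
t: 13.2
tcp_pos: [0.5828, -0.167, 0.2024]
ee_rot: [[-0.639, 0.769, 0.002], [0.769, 0.639, -0.001], [-0.002, 0.001, -1.0]]
contact_force: [0.1, -0.7, 0.2]
finger_gap: 0.503
gripper_force: 0.0
```

>>> {"name": "play_rows", "arguments": {"delta_pos": [[0,35,-30],[0,80,-60],[0,115,-80],[0,150,-80],[0,180,-80]], "rot": [[0,0,0],[0,0,0],[0,0,0],[0,0,0],[0,0,0]]}}

```text
t: 13.7
tcp_pos: [0.7221, -0.0496, 0.2814]
ee_rot: [[-0.641, 0.768, 0.002], [0.768, 0.641, 0.0], [-0.001, 0.002, -1.0]]
contact_force: [0.4, 0.3, 0.7]
finger_gap: 0.501
gripper_force: 0.0
```

```bash
python3 look.py pics/e.png
```

```text
[ 0.5802 -0.1639] [354.  156.7] 123 tray mm [ -1.9 -89.2]
[ 0.5502 -0.0958] [319.  171.3] 121 tray mm [-13.9 -15.7]
[0.5366 0.0086] [265.4 177.3] 120 tray mm [-0.9 88.8]
13.75 [ 0.7247736  -0.04475136  0.27995906] [[-0.644, 0.765, 0.003], [0.765, 0.644, 0.003], [0.001, 0.004, -1.0]]
```

View pics/e.png

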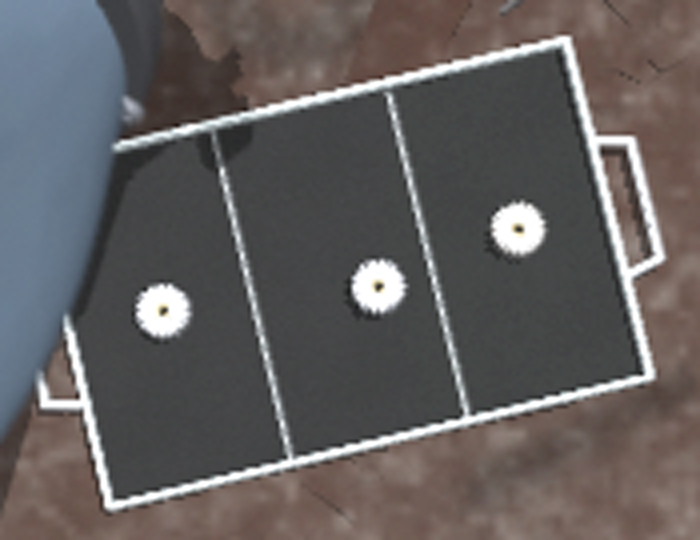

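The three gears lie flat at crop (163,310), (379,287) and (519,229), at tray y of about +89, -16 and -89 mm. All are inside the limits and the arm is clear, so I'm handing in.

```bash
python3 -c "
from rig import order
print(order.finish_job())"
```

```text
the job is handed in; nothing more can be done
None
```

I spread the three gears one per third, lying flat and released, at tray y of about -89, -16 and +89 mm (all within the 25 mm limit), and handed the job in; no verdict came back.

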